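Clamp a wheel spacer in the turnbuckle fixture

ROBOT

A 6-joint arm with a two-finger parallel gripper is mounted at the origin on the work surface. World frame = base frame: x ahead of the robot, y to its left, z up, the work surface at z = 0. Lengths are in m, angles in degrees, forces in N, time in s.
With the tool pointing down it reaches from about 0.3 to 0.75 m from the base axis. Payload 8.5 kg.
Tool frame: the origin (TCP) lies on the centre line of the jaws, within the pads' length; the fingertips stand 19 mm ahead of it and the grasp point (between the pads) is the TCP (env.tcp_to_tips is the z of the fingertips in the tool frame, in m); z points along the fingers, y is the line along which they close (so a half turn about z gives the same grasp; the last joint's range is limited). The gripper opens to 85 mm and grips with 20 to 120 N. Pads are 22 mm wide; open, the fingers measure 114 mm over their backs; the gripper's body (76 mm by 85 mm) begins 54 mm behind the grasp point. The pads swing forward as they close: fully open they stand 13 mm farther back than shut.
Start: joints at [61.003, 21.807, 74.336, -0, 83.858, -12.336], TCP at [0.158, 0.527, 0.25] pointing down, gripper open.
Joint ranges: [-178.18, 178.18], [-50.72, 133.34], [12.68, 142.11], [-81.47, 261.47], [9.98, 163.14], [-165.26, 165.26]. Speed limits (degrees/s): [136.94, 136.94, 180, 180, 180, 180].

INTERFACE

Orientations are given as a 3x3 rotation matrix whose columns are the frame's x, y, z axes.
In Python, from rig import env gives the robot as it stands.
- The arm moves only by the tool servo_tool, never from a script. Its argument "steps" is a list of rows, each an object of numbers: "tx", "ty", "tz": the shift along the world's x, y, z in cm; "yaw": the turn about the world's z in degrees; "claw": the finger opening in cm, from 0 to 8.54. In form: [{"tx": .., "ty": .., "tz": .., "yaw": .., "claw": ..}, ...]. A call has 1 to 20 rows; each row shifts and turns the commanded pose from where the row before left it; what a row does not reach is not made up. A row lasts 1/10 s, in which the tool goes at most 50 mm and 8.59 degrees, less where a joint would pass 70% of its speed; a pose out of reach is approached as far as the arm can. A call with a gripper value outside its range is refused whole. The fingers move at their own pace and stop on an object; "newtons" is the grip in N (left out, the last holds). Time passes only in rows, so rows that do not move let the fingers close. It gives the time, the measured TCP pose, the force, the opening and the grip force at its end, in the units of the state.
- env.observe(): the state, without advancing time (a new reading comes with each control period).
- env.get_image(name): name is "side" or "top"; returns (picture, depth): 384x512x3 uint8, red, green, blue; 384x512 float32, m along the optical axis (not along the pixel's ray), 0 where there is no reading.
- env.camera_model(name): a dict with "fovy" (degrees; the focal length in pixels is half the picture's height over the tangent of half this angle, whatever the lens; pixels are square), "cx", "cy" (the principal point, pixels), "T" (4x4, takes a point from camera to world coordinates). Camera axes: x right, y down, z forward; pixel columns grow to the right and rows downward; lengths in m; the calibration is good to about 2 mm. A picture is of the moment at which its call begins. camera_model takes no time and is no camera call.
- env.close_job(): hands the job in; it is judged then, once.
The state is a dict: "time_s": time; "q": joint angles; "qvel": joint speeds; "joint_efforts": joint torques, N m; "position": TCP position; "tool_rot": TCP orientation; "ft_force": force on the tool from outside, world axes, zero at the start; "wrist_torque": the same for the moment, N m; "grip_width": finger opening in m; "gripper_force": force on a finger pad.
Only numpy, scipy, OpenCV 4.12 (cv2) and the standard library are available. Lean on these libraries where they do the work, as an engineer would, in place of code of your own. Each camera call takes 0.05 s, during which the arm holds its last target. There are 200 camera calls.

TASK

Bring the aluminium wheel spacer home along the fixture's bed until its edge rests against the stop block, lying flat. Then turn the turnbuckle by its four-armed star so that both jaws draw in together and hold the spacer snugly between their pads, without forcing the star once the pads bite; leave the other things on the fixture and bench where they are.

Things in the scene. Friction and masses are not known exactly. Their poses are not given: they have to be found in the camera images.
- fixture: Clamping fixture, fixed: dark steel bed plate, top 10 mm above the bench. Origin on the bench surface below the middle of the stop block's face; +x runs from the spacer's starting side past the stop block to the turnbuckle, +y to the left jaw, z up. The bed spans x -165 to +160, y +/-160 mm.
- stop_face (a point): Middle of the foot of the stop block's face, on the bed's top, fixture axes. The block is a steel bar 60 mm long (y), 14 mm thick (x 0 to +14), 22 mm high above the bed; its face is the plane x = 0.
- spacer_centre (a point): Centre (half-way up) of the loose wheel spacer: flat aluminium ring, outer diameter 100 mm, centre bore 60 mm right through, 20 mm thick, about 0.3 kg, lying on the bed on the -x side of the stop block, partly between the jaws. When home its centre is 50 mm from the stop face (fixture x -50 mm).
- jaw_left: Left jaw, steel slide, fixture axes; origin at the fixture's origin at joint 0, moves to -y 3.5 mm per rad. Arm 22 mm wide, top 34 mm over the bench, x -78 to +128; its black pad (44 mm long, centred at x -50, 13 to 31 mm over the bench) has its flat face at y +61.9 mm at joint 0. A post at x +100, y +120 (top 106 mm over the bench) carries the threaded rod.
- jaw_right: Right jaw, mirror image of the left one (pad face at fixture y -61.9 mm at joint 0), moving to +y by 3.5 mm per rad.
- turnbuckle_centre (a point): Centre of the turnbuckle, fixture axes: fixture x +100, y 0, 90 mm over the bench. Its axis runs along y. Steel body 144 mm long, 36 mm thick; at its middle a 46 mm collar with a star of four round arms 90 degrees apart, 10 mm thick, in the plane y = 0, tips 65 mm from the axis. Nothing is above it. A brisk first touch on an arm gives a brief bump (20 to 35 N).
- turnbuckle (a joint): Turn of the body, rad, 0 to 1.2 at the start; at 0 an arm points straight up. Grows (tightens) as the upper arm moves to fixture +x; takes several strokes. Stays where left; needs about 0.3 N m (5 N at an arm's tip). The pads meet the spacer near 3.4 rad, where resistance rises sharply: 12 to 25 N on the arm there is snug, over 80 N is forcing it.
- bolt_a: Bystander: wheel bolt, 22 mm across, 45 mm tall, standing head down on the bed's left front corner; origin under its centre.
- socket: Bystander: dark socket, 28 mm across, 38 mm tall, standing on the bed's right front corner; origin under its centre.
- bolt_b: Bystander: wheel bolt like the other, standing on the bench to the left of the fixture; origin under its centre.
- spanner: Bystander: steel spanner 200 mm long lying on the bench to the right.
- spray: Bystander: grey spray can, 60 mm across, 170 mm tall, standing on the bench to the left; origin under its centre.
- hub_ring: Bystander: grey plastic ring, 74 mm across, 14 mm high, lying on the bench to the right; origin under its centre.
Not all that is in view belongs to the job. Leave any green or purple look-alike of the part that bears spacer_centre alone.

How it is judged:
By the outcome, as a careful person would: the job done as asked, in the order asked, and still so for the second after the job is handed in, with the robot touching nothing.
It also fails if it takes over 58 s, if anything falls off the work surface, if the arm or the gripper's body presses on something with over 40 N, if the wrist force passes 120 N, or if a joint passes its speed limit or range.

## Working session

There is one attempt and no reset: what is moved stays moved. The work goes in short steps, Python scripts to look and compute and a tool call to move; the robot and the scene stay as the last step left them, time stands still between calls to the robot, and variables do not carry over. Pictures are saved under pics/ and viewed, at most 10 in all, crops included, and the job is handed in when it is done.

Besides the shell and the picture viewer there is one more tool, called as name(argument=value, ...) on one line, values as JSON. servo_tool: Moves the arm, as the interface text tells. Its arguments: {"type":"object","properties":{"steps":{"type":"array"},"newtons":{"type":"number"}},"required":["steps"]}

```bash
mkdir -p pics
cat > h.py <<'E'
import numpy as np, cv2
from rig import env
def cam(n):
    m=env.camera_model(n); return m, 192/np.tan(np.radians(m['fovy']/2))
def grab(n,f):
    p,d=env.get_image(n); cv2.imwrite(f'pics/{f}.png',p[:,:,::-1]); np.save(f'pics/{f}.npy',d); return p,d
def pt(n,u,v,z=None,d=None):
    m,f=cam(n); r=np.array([(u-m['cx'])/f,(v-m['cy'])/f,1]); T=m['T']
    if z is not None:
        w=T[:3,:3]@r; return T[:3,3]+w*(z-T[2,3])/w[2]
    return T[:3,:3]@(r*d)+T[:3,3]
def px(n,P):
    m,f=cam(n); c=np.linalg.inv(m['T'])@np.append(P,1); return f*c[0]/c[2]+m['cx'],f*c[1]/c[2]+m['cy']
E
python3 - <<'E'
from h import *
a,_=grab('top','t0'); b,_=grab('side','s0')
for n in('top','side'): print(n,{k:np.round(v,3) for k,v in env.camera_model(n).items()})
s=env.observe();print(s['time_s'],s['position'],s['tool_rot'],s['ft_force'])
E
```

```text
top {'fovy': np.float64(42.021), 'cx': np.float64(258.941), 'cy': np.float64(198.509), 'T': array([[-0.024, -0.998,  0.066,  0.389],
       [-1.   ,  0.024, -0.008, -0.012],
       [ 0.006, -0.066, -0.998,  1.518],
       [ 0.   ,  0.   ,  0.   ,  1.   ]])}
side {'fovy': np.float64(50.731), 'cx': np.float64(246.905), 'cy': np.float64(195.158), 'T': array([[-0.92 , -0.208,  0.333,  0.085],
       [-0.392,  0.493, -0.777,  0.868],
       [-0.003, -0.845, -0.535,  0.703],
       [ 0.   ,  0.   ,  0.   ,  1.   ]])}
0.1 [0.1575748  0.526702   0.24978486] [[-9.58026269e-01  2.86679850e-01 -5.76017058e-04]
 [ 2.86680337e-01  9.58025635e-01 -1.12530624e-03]
 [ 2.29236483e-04 -1.24320571e-03 -9.99999201e-01]] [-0.57809243 -0.19348077 -0.14747142]
```

View pics/t0.png

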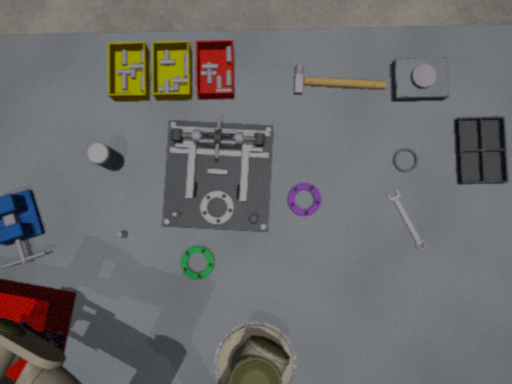

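View pics/s0.png

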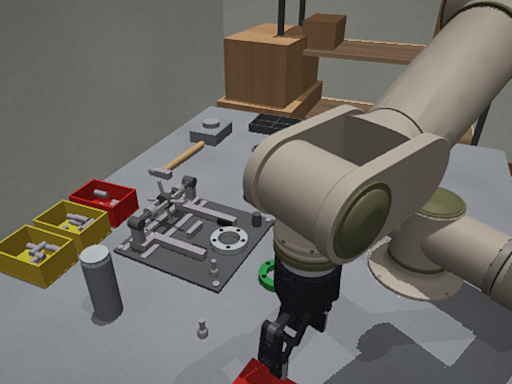

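The top view shows the fixture (x 163–273, y 121–231) with +x pointing up the picture. Three rings could be the spacer: the grey ring at (217,207) on the bed, the green one at (197,262) and the purple one at (304,199). The grey one is the spacer, because it is aluminium and lies on the bed partly between the jaws. An enlarged crop should confirm this.

Run:
```python
from h import *
p=cv2.imread('pics/t0.png'); c=p[112:240,152:288]; cv2.imwrite('pics/c0.png',cv2.resize(c,None,fx=4.6,fy=4.6,interpolation=cv2.INTER_CUBIC))
```

```text
(no output)
```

View pics/c0.png

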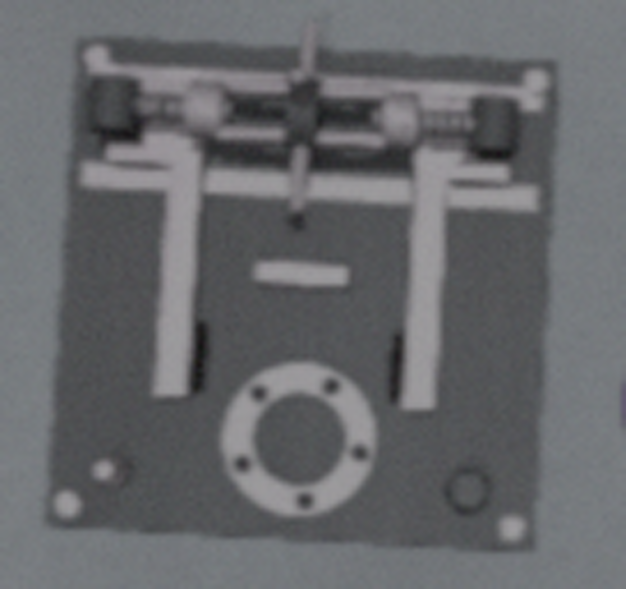

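The crop confirms it: plain aluminium ring at crop (299,439), on the bed, short of the stop block (254–348, 262–287). The star shows two arms, with tips at crop (316,20) and (297,220).

Run:
```python
from h import *
f=lambda u,v,z: pt('top',152+(u+.5)/4.6-.5,112+(v+.5)/4.6-.5,z)[:2]
C=[f(82,38,.01),f(556,62,.01),f(533,549,.01),f(47,525,.01)]
F=np.array([[.16,.16],[.16,-.16],[-.165,-.16],[-.165,.16]])
C=np.array(C); A=F-F.mean(0);B=C-C.mean(0);th=np.arctan2((A[:,0]*B[:,1]-A[:,1]*B[:,0]).sum(),(A*B).sum())
R=np.array([[np.cos(th),-np.sin(th)],[np.sin(th),np.cos(th)]]);o=C.mean(0)-R@F.mean(0)
print('yaw',np.degrees(th),'origin',o,'res',np.round(C-(F@R.T+o),4).tolist())
g=lambda p:np.round(R.T@(p-o),4)
print('stop edge',g(f(254,279,.032)),g(f(348,287,.032)))
print('spacer',g(f(299,439.5,.03)), f(299,439.5,.03))
print('jaw pads',g(f(208,360,.031)),g(f(391,370,.031)))
print('bolt a',g(f(103,469,.055)),'socket',g(f(468,488,.048)))
# points in depth near star plane
d=np.load('pics/t0.npy'); 
for v in range(112,165):
  for u in range(210,226):
    if d[v,u]>0:
      P=pt('top',u,v,d=d[v,u]); q=R.T@(P[:2]-o)
      if abs(q[1])<.006 and P[2]>.05: print(u,v,np.round(np.r_[q,P[2]]*1000),end=';')
np.savez('fix.npz',R=R,o=o,th=th)
```

```text
yaw -4.3454876111261465 origin [0.56574379 0.0985609 ] res [[-0.0015, -0.0028], [-0.0005, 0.0023], [0.0014, 0.0011], [0.0005, -0.0006]]
stop edge [0.0017 0.0315] [-0.0003 -0.0297]
spacer [-0.1009 -0.0035] [0.46488488 0.10276168]
jaw pads [-0.0525  0.0583] [-0.0528 -0.0605]
bolt a [-0.1272  0.1178] socket [-0.1271 -0.1145]
218 116 [162.   3.  83.];219 116 [162.   1.  81.];218 117 [158.   3.  87.];219 117 [159.   0.  83.];220 117 [160.  -2.  78.];218 118 [157.   3.  79.];219 118 [155.  -0.  86.];217 119 [153.   6.  84.];218 119 [152.   3.  88.];219 119 [154.   0.  79.];220 119 [154.  -3.  81.];217 120 [149.   5.  86.];218 120 [149.   2.  86.];219 120 [150.  -0.  82.];220 120 [150.  -3.  86.];217 121 [147.   6.  81.];218 121 [146.   2.  87.];219 121 [147.  -1.  86.];220 121 [148.  -3.  81.];217 122 [145.   6.  79.];218 122 [143.   2.  89.];219 122 [143.  -1.  90.];220 122 [144.  -4.  85.];217 123 [139.   4.  91.];218 123 [140.   2.  90.];219 123 [141.  -1.  85.];217 124 [139.   5.  79.];218 124 [137.   1.  90.];219 124 [139.  -1.  80.];217 125 [135.   5.  83.];218 125 [135.   2.  85.];2
[... 2550 characters left out ...]
.];218 148 [ 65.  -3. 101.];215 149 [ 61.   5. 105.];216 149 [ 62.   2. 103.];217 149 [ 61.  -1. 106.];215 150 [ 59.   5. 101.];216 150 [ 59.   2. 100.];217 150 [60. -1. 98.];215 151 [ 55.   4. 109.];216 151 [ 56.   2. 101.];217 151 [ 56.  -2. 106.];215 152 [ 53.   4. 104.];217 152 [ 52.  -2. 108.];215 153 [ 50.   4. 104.];216 153 [ 50.   1. 106.];217 153 [ 50.  -2. 103.];215 154 [ 47.   4. 106.];216 154 [ 46.   1. 108.];217 154 [ 47.  -2. 106.];215 155 [ 43.   3. 109.];216 155 [ 43.   0. 111.];217 155 [ 45.  -2. 103.];214 156 [ 40.   6. 109.];215 156 [ 41.   3. 108.];216 156 [ 41.   0. 108.];217 156 [ 41.  -3. 109.];215 157 [ 39.   3. 103.];216 157 [ 38.   0. 107.];217 157 [ 39.  -2. 104.];
```

servo_tool(steps=[{"tx": 1.2,"ty": -1.7,"yaw": 0,"claw": 1.2},{"tx": 2.45,"ty": -3.4,"yaw": 1.1},{"tx": 2.45,"ty": -3.4,"yaw": 1.1},{"tx": 2.45,"ty": -3.4,"yaw": 1.1},{"tx": 2.45,"ty": -3.4,"yaw": 1.1},{"tx": 2.45,"ty": -3.4,"yaw": 1.1},{"tx": 2.45,"ty": -3.4,"yaw": 1.1},{"tx": 2.45,"ty": -3.4,"yaw": 1.1},{"tx": 2.45,"ty": -3.4,"yaw": 1.1},{"tx": 2.45,"ty": -3.4,"yaw": 1.1,"tz": -1},{"tx": 2.45,"ty": -3.4,"yaw": 1.1,"tz": -2},{"tx": 2.45,"ty": -3.4,"yaw": 1.2,"tz": -2},{"tx": 2.45,"ty": -3.4,"yaw": 1.2,"tz": -2},{"tx": 1,"ty": -1.4,"tz": -1},{}], newtons=30)

```text
invalid input at $.steps[0]: expected keys tx, ty, tz, yaw, claw
```

servo_tool(steps=[{"tx": 1.2,"ty": -1.7,"tz": 0,"yaw": 0,"claw": 1.2},{"tx": 2.45,"ty": -3.4,"tz": 0,"yaw": 1.1,"claw": 1.2},{"tx": 2.45,"ty": -3.4,"tz": 0,"yaw": 1.1,"claw": 1.2},{"tx": 2.45,"ty": -3.4,"tz": 0,"yaw": 1.1,"claw": 1.2},{"tx": 2.45,"ty": -3.4,"tz": 0,"yaw": 1.1,"claw": 1.2},{"tx": 2.45,"ty": -3.4,"tz": 0,"yaw": 1.1,"claw": 1.2},{"tx": 2.45,"ty": -3.4,"tz": 0,"yaw": 1.1,"claw": 1.2},{"tx": 2.45,"ty": -3.4,"tz": 0,"yaw": 1.1,"claw": 1.2},{"tx": 2.45,"ty": -3.4,"tz": 0,"yaw": 1.1,"claw": 1.2},{"tx": 2.45,"ty": -3.4,"tz": -1,"yaw": 1.1,"claw": 1.2},{"tx": 2.45,"ty": -3.4,"tz": -2,"yaw": 1.1,"claw": 1.2},{"tx": 2.45,"ty": -3.4,"tz": -2,"yaw": 1.2,"claw": 1.2},{"tx": 1.9,"ty": -2.7,"tz": -2,"yaw": 1.2,"claw": 1.2},{"tx": 0.8,"ty": -1,"tz": -1,"yaw": 0,"claw": 1.2},{"tx": 0,"ty": 0,"tz": 0,"yaw": 0,"claw": 1.2}], newtons=30)

```text
time_s: 1.6
position: [0.4662, 0.0981, 0.1691]
tool_rot: [[-0.998, 0.059, -0.003], [0.059, 0.998, 0.0], [0.003, 0.0, -1.0]]
ft_force: [-0.5, -0.7, -0.2]
grip_width: 0.0121
gripper_force: 0.0
```

servo_tool(steps=[{"tx": -0.1,"ty": 0.4,"tz": -2,"yaw": -1,"claw": 1.2},{"tx": 0,"ty": 0,"tz": -3,"yaw": 0,"claw": 1.2},{"tx": 0,"ty": 0,"tz": -3,"yaw": 0,"claw": 1.2},{"tx": 0,"ty": 0,"tz": -2,"yaw": 0,"claw": 1.2},{"tx": 0,"ty": 0,"tz": 0,"yaw": 0,"claw": 1.2},{"tx": 0,"ty": 0,"tz": 0,"yaw": 0,"claw": 1.2}])

```text
time_s: 2.2
position: [0.4652, 0.1038, 0.0714]
tool_rot: [[-0.997, 0.073, 0.001], [0.073, 0.997, 0.0], [-0.001, 0.0, -1.0]]
ft_force: [-0.3, -0.4, 0.7]
grip_width: 0.0123
gripper_force: 0.0
```

Run:
```python
from h import *
p,d=grab('side','s1'); c=p[170:300,110:280,::-1]; cv2.imwrite('pics/c1.png',cv2.resize(c,None,fx=4.5,fy=4.5,interpolation=cv2.INTER_CUBIC))
print(env.observe()['position'], env.observe()['ft_force'])
```

```text
[0.46558443 0.10365606 0.07178244] [-0.75086149 -0.46030143  0.08167949]
```

View pics/c1.png

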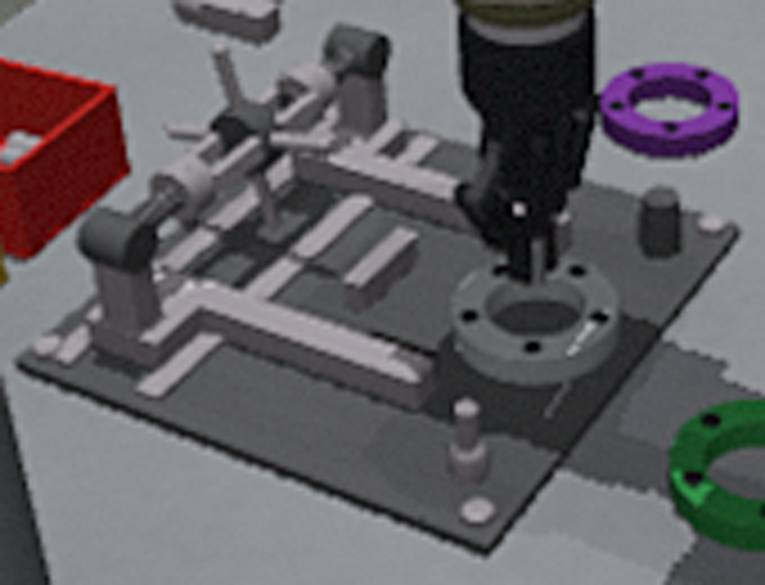

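The fingertips hang at crop (535,280), over the bore at (537,305) and centred on it. I'll lower into the bore and drag the spacer towards the stop.

servo_tool(steps=[{"tx": 0,"ty": 0,"tz": -1.5,"yaw": 0,"claw": 1.2},{"tx": 0,"ty": 0,"tz": -1.2,"yaw": 0,"claw": 1.2},{"tx": 0,"ty": 0,"tz": -0.9,"yaw": 0,"claw": 1.2},{"tx": 0,"ty": 0,"tz": 0,"yaw": 0,"claw": 1.2},{"tx": 0.4,"ty": -0.01,"tz": 0,"yaw": 0,"claw": 1.2},{"tx": 0.4,"ty": -0.01,"tz": 0,"yaw": 0,"claw": 1.2},{"tx": 0.4,"ty": -0.01,"tz": 0,"yaw": 0,"claw": 1.2},{"tx": 0.4,"ty": -0.01,"tz": 0,"yaw": 0,"claw": 1.2},{"tx": 0.4,"ty": -0.01,"tz": 0,"yaw": 0,"claw": 1.2},{"tx": 0.4,"ty": -0.01,"tz": 0,"yaw": 0,"claw": 1.2},{"tx": 0.4,"ty": -0.01,"tz": 0,"yaw": 0,"claw": 1.2},{"tx": 0.4,"ty": -0.01,"tz": 0,"yaw": 0,"claw": 1.2},{"tx": 0.4,"ty": -0.02,"tz": 0,"yaw": 0,"claw": 1.2},{"tx": 0.4,"ty": -0.02,"tz": 0,"yaw": 0,"claw": 1.2},{"tx": 0.4,"ty": -0.02,"tz": 0,"yaw": 0,"claw": 1.2},{"tx": 0.4,"ty": -0.02,"tz": 0,"yaw": 0,"claw": 1.2},{"tx": 0.2,"ty": -0.01,"tz": 0,"yaw": 0,"claw": 1.2}])

```text
time_s: 3.95
position: [0.5157, 0.1012, 0.0343]
tool_rot: [[-0.997, 0.074, 0.0], [0.074, 0.997, -0.0], [-0.0, 0.0, -1.0]]
ft_force: [-3.8, -0.1, 3.1]
grip_width: 0.012
gripper_force: 2.0
```

servo_tool(steps=[{"tx": 0.2,"ty": -0.01,"tz": 0,"yaw": 0,"claw": 1.2},{"tx": 0.2,"ty": -0.01,"tz": 0,"yaw": 0,"claw": 1.2},{"tx": 0.1,"ty": -0.01,"tz": 0,"yaw": 0,"claw": 1.2},{"tx": 0.1,"ty": 0,"tz": 0,"yaw": 0,"claw": 1.2},{"tx": 0.1,"ty": 0,"tz": 0,"yaw": 0,"claw": 1.2}])

```text
time_s: 4.45
position: [0.5222, 0.1009, 0.0343]
tool_rot: [[-0.997, 0.074, -0.0], [0.074, 0.997, -0.0], [0.0, -0.0, -1.0]]
ft_force: [-3.7, -0.2, 1.5]
grip_width: 0.0119
gripper_force: 2.0
```

Run:
```python
from h import *
p,d=grab('side','s2'); c=p[170:300,110:280,::-1]; cv2.imwrite('pics/c2.png',cv2.resize(c,None,fx=4.5,fy=4.5,interpolation=cv2.INTER_CUBIC))
```

```text
(no output)
```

View pics/c2.png

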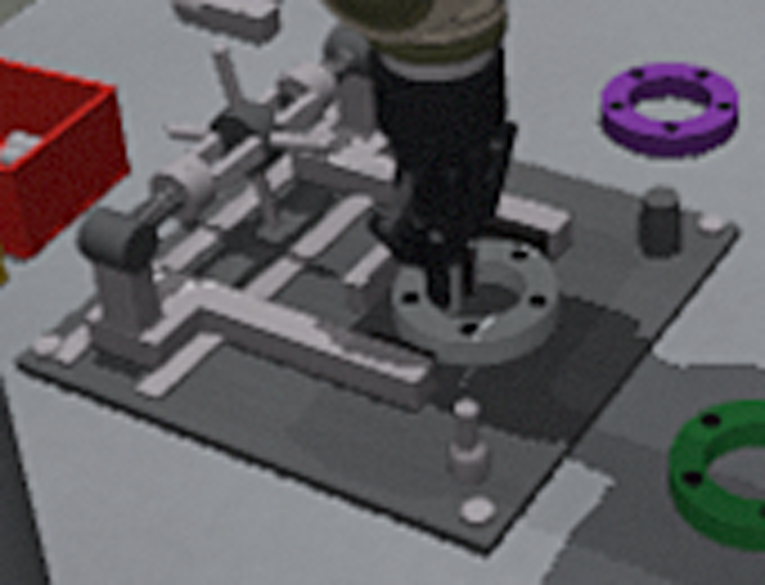

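The spacer, centred at crop (475,298), is moving flat and true and hasn't quite reached the stop. I'll keep pushing gently.

servo_tool(steps=[{"tx": 0.1,"ty": -0.01,"tz": 0,"yaw": 0,"claw": 1.2},{"tx": 0.1,"ty": 0,"tz": 0,"yaw": 0,"claw": 1.2},{"tx": 0.1,"ty": -0.01,"tz": 0,"yaw": 0,"claw": 1.2},{"tx": 0.1,"ty": -0.01,"tz": 0,"yaw": 0,"claw": 1.2}])

```text
time_s: 4.9
position: [0.5263, 0.1006, 0.0343]
tool_rot: [[-0.997, 0.074, 0.0], [0.074, 0.997, -0.0], [-0.0, -0.0, -1.0]]
ft_force: [-3.9, 1.5, 2.0]
grip_width: 0.0123
gripper_force: 2.0
```

servo_tool(steps=[{"tx": 0.1,"ty": -0.01,"tz": 0,"yaw": 0,"claw": 1.2},{"tx": 0.1,"ty": 0,"tz": 0,"yaw": 0,"claw": 1.2}])

```text
time_s: 5.1
position: [0.5283, 0.1005, 0.0343]
tool_rot: [[-0.997, 0.074, -0.0], [0.074, 0.997, -0.0], [0.0, -0.0, -1.0]]
ft_force: [-2.9, 0.9, 1.8]
grip_width: 0.012
gripper_force: 2.0
```

servo_tool(steps=[{"tx": 0.1,"ty": -0.01,"tz": 0,"yaw": 0,"claw": 1.2},{"tx": 0.1,"ty": 0,"tz": 0,"yaw": 0,"claw": 1.2}])

```text
time_s: 5.3
position: [0.5303, 0.1004, 0.0343]
tool_rot: [[-0.997, 0.074, 0.0], [0.074, 0.997, -0.0], [-0.0, -0.0, -1.0]]
ft_force: [-3.8, -0.7, 2.6]
grip_width: 0.0121
gripper_force: 2.0
```

servo_tool(steps=[{"tx": 0.1,"ty": -0.01,"tz": 0,"yaw": 0,"claw": 1.2},{"tx": 0.1,"ty": 0,"tz": 0,"yaw": 0,"claw": 1.2}])

```text
time_s: 5.5
position: [0.5318, 0.1003, 0.0342]
tool_rot: [[-0.997, 0.074, -0.001], [0.074, 0.997, -0.0], [0.001, -0.0, -1.0]]
ft_force: [-7.5, -0.3, 4.4]
grip_width: 0.0116
gripper_force: 3.6
```

servo_tool(steps=[{"tx": 0.1,"ty": -0.01,"tz": 0,"yaw": 0,"claw": 1.2},{"tx": 0,"ty": 0,"tz": 0,"yaw": 0,"claw": 1.2}])

```text
time_s: 5.7
position: [0.5319, 0.1003, 0.0342]
tool_rot: [[-0.997, 0.074, -0.003], [0.074, 0.997, 0.0], [0.003, -0.0, -1.0]]
ft_force: [-8.7, 0.5, 6.1]
grip_width: 0.0118
gripper_force: 4.4
```

The push stalled at 8.7 N, so the spacer is home. Next I back off, lift, close the fingers and move in behind the upper arm.

servo_tool(steps=[{"tx": -0.4,"ty": 0.03,"tz": 0,"yaw": 0,"claw": 1.2},{"tx": -0.6,"ty": 0.04,"tz": 0,"yaw": 0,"claw": 0},{"tx": 0,"ty": 0,"tz": 1,"yaw": 0,"claw": 0},{"tx": 0,"ty": 0,"tz": 2.5,"yaw": 0,"claw": 0},{"tx": 0,"ty": 0,"tz": 3.5,"yaw": 0,"claw": 0},{"tx": 0,"ty": 0,"tz": 3.5,"yaw": 0,"claw": 0},{"tx": 0,"ty": 0,"tz": 1.5,"yaw": 0,"claw": 0},{"tx": 2,"ty": -0.14,"tz": 0,"yaw": 0,"claw": 0},{"tx": 3,"ty": -0.22,"tz": 0,"yaw": 0,"claw": 0},{"tx": 3,"ty": -0.22,"tz": 0,"yaw": 0,"claw": 0},{"tx": 2,"ty": -0.14,"tz": 0,"yaw": 0,"claw": 0},{"tx": 1.2,"ty": -0.1,"tz": 0,"yaw": 0,"claw": 0},{"tx": 0,"ty": 0,"tz": 0,"yaw": 0,"claw": 0},{"tx": 0,"ty": 0,"tz": 0,"yaw": 0,"claw": 0}])

```text
time_s: 7.1
position: [0.6349, 0.0927, 0.1547]
tool_rot: [[-0.997, 0.074, 0.0], [0.074, 0.997, -0.0], [-0.0, 0.0, -1.0]]
ft_force: [-0.1, -0.7, 0.7]
grip_width: -0.0001
gripper_force: 0.0
```

Run:
```python
from h import *
p,d=grab('side','s3'); c=p[150:280,100:270,::-1]; cv2.imwrite('pics/c3.png',cv2.resize(c,None,fx=4.5,fy=4.5,interpolation=cv2.INTER_CUBIC))
print(env.observe()['position'])
```

```text
[0.63464266 0.09279752 0.15471399]
```

View pics/c3.png

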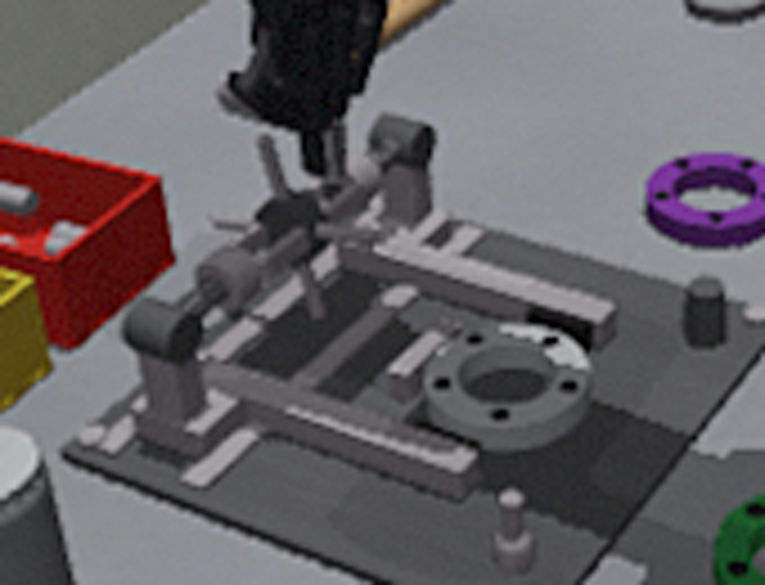

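The spacer sits against the stop: ring edge at crop (425,375), block at (415,355). The fingertip (315,160) is just behind the upper arm (268,145), in the star's plane. Now to find contact.

servo_tool(steps=[{"tx": 0.7,"ty": -0.05,"tz": 0,"yaw": 0,"claw": 0},{"tx": 0.7,"ty": -0.05,"tz": 0,"yaw": 0,"claw": 0},{"tx": 0.2,"ty": -0.02,"tz": 0,"yaw": 0,"claw": 0},{"tx": 0.2,"ty": -0.02,"tz": 0,"yaw": 0,"claw": 0},{"tx": 0.2,"ty": -0.01,"tz": 0,"yaw": 0,"claw": 0},{"tx": 0.2,"ty": -0.02,"tz": 0,"yaw": 0,"claw": 0},{"tx": 0.2,"ty": -0.01,"tz": 0,"yaw": 0,"claw": 0}])

```text
time_s: 7.85
position: [0.6593, 0.0909, 0.1543]
tool_rot: [[-0.997, 0.074, -0.0], [0.074, 0.997, -0.0], [0.0, -0.0, -1.0]]
ft_force: [0.9, 0.1, 0.2]
grip_width: -0.0002
gripper_force: 0.0
```

servo_tool(steps=[{"tx": 0.2,"ty": -0.02,"tz": 0,"yaw": 0,"claw": 0},{"tx": 0.2,"ty": -0.01,"tz": 0,"yaw": 0,"claw": 0},{"tx": 0.2,"ty": -0.02,"tz": 0,"yaw": 0,"claw": 0}])

```text
time_s: 8.15
position: [0.664, 0.0906, 0.1538]
tool_rot: [[-0.997, 0.074, -0.004], [0.074, 0.997, 0.0], [0.004, -0.0, -1.0]]
ft_force: [-7.1, 0.6, -0.6]
grip_width: -0.0002
gripper_force: 3.1
```

servo_tool(steps=[{"tx": 0.4,"ty": -0.03,"tz": 0,"yaw": 0,"claw": 0},{"tx": 0.4,"ty": -0.03,"tz": 0,"yaw": 0,"claw": 0},{"tx": 0.4,"ty": -0.03,"tz": 0,"yaw": 0,"claw": 0},{"tx": 0.4,"ty": -0.03,"tz": 0,"yaw": 0,"claw": 0},{"tx": 0.32,"ty": -0.02,"tz": -0.18,"yaw": 0,"claw": 0},{"tx": 0.32,"ty": -0.02,"tz": -0.18,"yaw": 0,"claw": 0},{"tx": 0.34,"ty": -0.03,"tz": -0.27,"yaw": 0,"claw": 0},{"tx": 0.34,"ty": -0.02,"tz": -0.27,"yaw": 0,"claw": 0},{"tx": 0,"ty": 0,"tz": 0,"yaw": 0,"claw": 0}])

```text
time_s: 9.05
position: [0.6936, 0.0883, 0.1445]
tool_rot: [[-0.997, 0.074, -0.004], [0.074, 0.997, -0.0], [0.004, -0.0, -1.0]]
ft_force: [-4.0, 0.0, 0.9]
grip_width: -0.0001
gripper_force: 1.4
```

servo_tool(steps=[{"tx": 0.28,"ty": -0.02,"tz": -0.33,"yaw": 0,"claw": 0},{"tx": 0.28,"ty": -0.02,"tz": -0.33,"yaw": 0,"claw": 0},{"tx": 0.22,"ty": -0.02,"tz": -0.37,"yaw": 0,"claw": 0},{"tx": 0.22,"ty": -0.02,"tz": -0.37,"yaw": 0,"claw": 0},{"tx": 0,"ty": 0,"tz": 0,"yaw": 0,"claw": 0}])

```text
time_s: 9.55
position: [0.7041, 0.0875, 0.1312]
tool_rot: [[-0.997, 0.074, -0.001], [0.074, 0.997, 0.0], [0.001, -0.0, -1.0]]
ft_force: [-3.1, 0.3, 1.9]
grip_width: 0.0001
gripper_force: 1.4
```

servo_tool(steps=[{"tx": -0.5,"ty": 0.04,"tz": 0.3,"yaw": 0,"claw": 0},{"tx": 0,"ty": 0,"tz": 2.2,"yaw": 0,"claw": 0},{"tx": 0,"ty": 0,"tz": 2.8,"yaw": 0,"claw": 0},{"tx": -0.5,"ty": 0.04,"tz": 0.6,"yaw": 0,"claw": 0},{"tx": -2.5,"ty": 0.19,"tz": 0,"yaw": 0,"claw": 0},{"tx": -3,"ty": 0.22,"tz": 0,"yaw": 0,"claw": 0},{"tx": -2.2,"ty": 0.17,"tz": 0,"yaw": 0,"claw": 0},{"tx": -0.4,"ty": 0.03,"tz": 0,"yaw": 0,"claw": 0},{"tx": 0,"ty": 0,"tz": 0,"yaw": 0,"claw": 0}])

```text
time_s: 10.45
position: [0.6133, 0.0944, 0.1906]
tool_rot: [[-0.997, 0.074, 0.001], [0.074, 0.997, -0.0], [-0.001, -0.0, -1.0]]
ft_force: [1.0, 0.1, -0.1]
grip_width: 0.0004
gripper_force: 0.0
```

Run:
```python
from h import *
p,d=grab('side','s4'); c=p[150:280,100:270,::-1]; cv2.imwrite('pics/c4.png',cv2.resize(c,None,fx=4.5,fy=4.5,interpolation=cv2.INTER_CUBIC))
print(env.observe()['position'])
```

```text
[0.61392903 0.0942993  0.19039013]
```

View pics/c4.png

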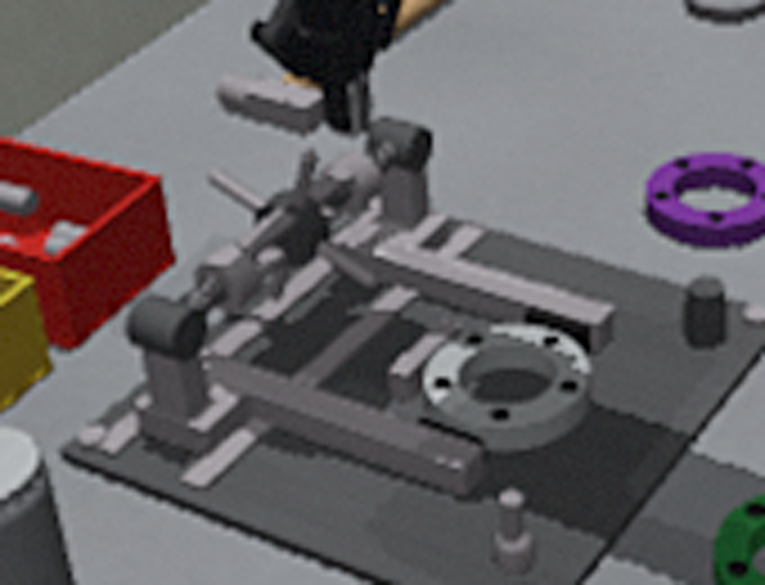

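The star has turned: arm tips now at crop (307,155) and (213,177), and the jaws have moved in. I'll work the angle out from those pixels.

Run:
```python
from h import *
z=np.load('fix.npz');R,o=z['R'],z['o']
def P(x,y,h): return np.r_[o+R@[x,y],h]
c=lambda q:((q[0]-100+.5)*4.5-.5,(q[1]-150+.5)*4.5-.5)
print('centre',np.round(c(px('side',P(.1,0,.09)))))
for t in range(-45,90,9):
  a=np.radians(t);print(t,np.round(c(px('side',P(.1+.063*np.sin(a),0,.09+.063*np.cos(a))))),end=' ')
s=env.observe()['position'];print('\ntip',np.round(c(px('side',s-[0,0,.019]))), R.T@(s[:2]-o))
```

```text
centre [294. 228.]
-45 [346. 184.] -36 [335. 172.] -27 [323. 161.] -18 [309. 152.] -9 [296. 145.] 0 [282. 140.] 9 [269. 137.] 18 [257. 137.] 27 [246. 139.] 36 [236. 143.] 45 [227. 149.] 54 [221. 157.] 63 [216. 167.] 72 [213. 178.] 81 [212. 190.] 
tip [351. 133.] [ 0.04836962 -0.00059834]
```

Star angle is about 72° (upper arm at −18°). Second stroke.

servo_tool(steps=[{"tx": 0,"ty": 0,"tz": -1.6,"yaw": 0,"claw": 0},{"tx": 0,"ty": 0,"tz": -2,"yaw": 0,"claw": 0},{"tx": 0.8,"ty": -0.06,"tz": 0,"yaw": 0,"claw": 0},{"tx": 0.6,"ty": -0.05,"tz": 0,"yaw": 0,"claw": 0},{"tx": 0.2,"ty": -0.02,"tz": 0,"yaw": 0,"claw": 0},{"tx": 0.2,"ty": -0.01,"tz": 0,"yaw": 0,"claw": 0},{"tx": 0.2,"ty": -0.02,"tz": 0,"yaw": 0,"claw": 0},{"tx": 0.2,"ty": -0.01,"tz": 0,"yaw": 0,"claw": 0},{"tx": 0.2,"ty": -0.02,"tz": 0,"yaw": 0,"claw": 0},{"tx": 0.2,"ty": -0.01,"tz": 0,"yaw": 0,"claw": 0},{"tx": 0.3,"ty": -0.02,"tz": 0,"yaw": 0,"claw": 0},{"tx": 0.3,"ty": -0.03,"tz": 0,"yaw": 0,"claw": 0},{"tx": 0.3,"ty": -0.02,"tz": 0,"yaw": 0,"claw": 0}])

```text
time_s: 11.8
position: [0.6484, 0.0921, 0.1558]
tool_rot: [[-0.997, 0.074, 0.0], [0.074, 0.997, 0.0], [-0.0, 0.0, -1.0]]
ft_force: [-6.5, 1.8, 3.8]
grip_width: -0.0003
gripper_force: 3.1
```

servo_tool(steps=[{"tx": 0.4,"ty": -0.03,"tz": 0,"yaw": 0,"claw": 0},{"tx": 0.4,"ty": -0.03,"tz": 0,"yaw": 0,"claw": 0},{"tx": 0.4,"ty": -0.03,"tz": 0,"yaw": 0,"claw": 0},{"tx": 0.4,"ty": -0.03,"tz": -0.1,"yaw": 0,"claw": 0},{"tx": 0.4,"ty": -0.03,"tz": -0.1,"yaw": 0,"claw": 0},{"tx": 0.4,"ty": -0.03,"tz": 0,"yaw": 0,"claw": 0},{"tx": 0.4,"ty": -0.03,"tz": 0,"yaw": 0,"claw": 0},{"tx": 0.35,"ty": -0.03,"tz": 0,"yaw": 0,"claw": 0},{"tx": 0.32,"ty": -0.02,"tz": -0.18,"yaw": 0,"claw": 0},{"tx": 0.32,"ty": -0.02,"tz": -0.18,"yaw": 0,"claw": 0},{"tx": 0.34,"ty": -0.03,"tz": -0.27,"yaw": 0,"claw": 0},{"tx": 0.34,"ty": -0.02,"tz": -0.27,"yaw": 0,"claw": 0},{"tx": 0,"ty": 0,"tz": 0,"yaw": 0,"claw": 0}])

```text
time_s: 13.1
position: [0.6931, 0.0883, 0.1437]
tool_rot: [[-0.997, 0.074, -0.001], [0.074, 0.997, -0.0], [0.001, -0.0, -1.0]]
ft_force: [-2.9, -0.6, 1.0]
grip_width: 0.0002
gripper_force: 1.3
```

servo_tool(steps=[{"tx": 0.28,"ty": -0.02,"tz": -0.33,"yaw": 0,"claw": 0},{"tx": 0.28,"ty": -0.02,"tz": -0.33,"yaw": 0,"claw": 0},{"tx": 0.22,"ty": -0.02,"tz": -0.37,"yaw": 0,"claw": 0},{"tx": 0.22,"ty": -0.02,"tz": -0.37,"yaw": 0,"claw": 0},{"tx": 0,"ty": 0,"tz": 0,"yaw": 0,"claw": 0}])

```text
time_s: 13.6
position: [0.7034, 0.0876, 0.1301]
tool_rot: [[-0.997, 0.074, 0.001], [0.074, 0.997, -0.0], [-0.001, 0.0, -1.0]]
ft_force: [-3.5, -0.1, 2.3]
grip_width: 0.0003
gripper_force: 1.8
```

servo_tool(steps=[{"tx": -0.5,"ty": 0.04,"tz": 0.3,"yaw": 0,"claw": 0},{"tx": 0,"ty": 0,"tz": 2.2,"yaw": 0,"claw": 0},{"tx": 0,"ty": 0,"tz": 2.8,"yaw": 0,"claw": 0},{"tx": -0.5,"ty": 0.04,"tz": 0.7,"yaw": 0,"claw": 0},{"tx": -2.5,"ty": 0.19,"tz": 0,"yaw": 0,"claw": 0},{"tx": -3,"ty": 0.22,"tz": 0,"yaw": 0,"claw": 0},{"tx": -2.2,"ty": 0.17,"tz": 0,"yaw": 0,"claw": 0},{"tx": -0.4,"ty": 0.03,"tz": 0,"yaw": 0,"claw": 0},{"tx": 0,"ty": 0,"tz": 0,"yaw": 0,"claw": 0},{"tx": 0,"ty": 0,"tz": -1.6,"yaw": 0,"claw": 0},{"tx": 0,"ty": 0,"tz": -2,"yaw": 0,"claw": 0},{"tx": 0.8,"ty": -0.06,"tz": 0,"yaw": 0,"claw": 0},{"tx": 0.6,"ty": -0.05,"tz": 0,"yaw": 0,"claw": 0},{"tx": 0.2,"ty": -0.02,"tz": 0,"yaw": 0,"claw": 0},{"tx": 0.2,"ty": -0.01,"tz": 0,"yaw": 0,"claw": 0},{"tx": 0.2,"ty": -0.02,"tz": 0,"yaw": 0,"claw": 0},{"tx": 0.2,"ty": -0.01,"tz": 0,"yaw": 0,"claw": 0},{"tx": 0.2,"ty": -0.02,"tz": 0,"yaw": 0,"claw": 0}])

```text
time_s: 15.4
position: [0.6354, 0.093, 0.1546]
tool_rot: [[-0.997, 0.074, -0.001], [0.074, 0.997, 0.0], [0.001, 0.0, -1.0]]
ft_force: [-7.1, 1.0, 5.5]
grip_width: -0.0003
gripper_force: 3.8
```

servo_tool(steps=[{"tx": 0.2,"ty": -0.01,"tz": 0,"yaw": 0,"claw": 0},{"tx": 0.2,"ty": -0.02,"tz": 0,"yaw": 0,"claw": 0},{"tx": 0.2,"ty": -0.01,"tz": 0,"yaw": 0,"claw": 0},{"tx": 0.2,"ty": -0.02,"tz": 0,"yaw": 0,"claw": 0},{"tx": 0,"ty": 0,"tz": 0,"yaw": 0,"claw": 0}])

```text
time_s: 15.9
position: [0.6439, 0.0925, 0.1545]
tool_rot: [[-0.997, 0.074, -0.0], [0.074, 0.997, 0.001], [0.0, 0.001, -1.0]]
ft_force: [-4.7, 1.4, 3.2]
grip_width: 0.0002
gripper_force: 2.5
```

servo_tool(steps=[{"tx": 0.2,"ty": -0.01,"tz": 0,"yaw": 0,"claw": 0},{"tx": 0.2,"ty": -0.02,"tz": 0,"yaw": 0,"claw": 0},{"tx": 0.2,"ty": -0.01,"tz": 0,"yaw": 0,"claw": 0},{"tx": 0.2,"ty": -0.02,"tz": 0,"yaw": 0,"claw": 0},{"tx": 0.2,"ty": -0.01,"tz": 0,"yaw": 0,"claw": 0},{"tx": 0,"ty": 0,"tz": 0,"yaw": 0,"claw": 0}])

```text
time_s: 16.5
position: [0.6539, 0.0917, 0.1547]
tool_rot: [[-0.997, 0.074, -0.0], [0.074, 0.997, 0.0], [0.0, 0.0, -1.0]]
ft_force: [-5.6, 1.0, 5.4]
grip_width: 0.0001
gripper_force: 2.9
```

servo_tool(steps=[{"tx": 0.1,"ty": -0.01,"tz": 0,"yaw": 0,"claw": 0},{"tx": 0.1,"ty": -0.01,"tz": 0,"yaw": 0,"claw": 0},{"tx": 0.1,"ty": -0.01,"tz": 0,"yaw": 0,"claw": 0}])

```text
time_s: 16.8
position: [0.6565, 0.0915, 0.1547]
tool_rot: [[-0.997, 0.074, -0.001], [0.074, 0.997, 0.001], [0.001, 0.0, -1.0]]
ft_force: [-8.0, 1.3, 5.2]
grip_width: 0.0003
gripper_force: 4.3
```

servo_tool(steps=[{"tx": 0.1,"ty": -0.01,"tz": 0,"yaw": 0,"claw": 0},{"tx": 0.1,"ty": -0.01,"tz": 0,"yaw": 0,"claw": 0}])

```text
time_s: 17.0
position: [0.6582, 0.0913, 0.1546]
tool_rot: [[-0.997, 0.074, -0.002], [0.074, 0.997, 0.001], [0.002, 0.0, -1.0]]
ft_force: [-9.2, 1.7, 5.7]
grip_width: 0.0
gripper_force: 4.9
```

servo_tool(steps=[{"tx": 0.1,"ty": -0.01,"tz": 0,"yaw": 0,"claw": 0},{"tx": 0.1,"ty": 0,"tz": 0,"yaw": 0,"claw": 0}])

```text
time_s: 17.2
position: [0.6599, 0.0912, 0.1545]
tool_rot: [[-0.997, 0.074, -0.003], [0.074, 0.997, 0.0], [0.003, 0.0, -1.0]]
ft_force: [-9.5, 1.6, 5.4]
grip_width: 0.0
gripper_force: 5.7
```

servo_tool(steps=[{"tx": 0.1,"ty": -0.01,"tz": 0,"yaw": 0,"claw": 0}])

```text
time_s: 17.3
position: [0.6608, 0.0912, 0.1545]
tool_rot: [[-0.997, 0.074, -0.003], [0.074, 0.997, 0.001], [0.003, 0.0, -1.0]]
ft_force: [-11.2, 1.9, 6.2]
grip_width: 0.0004
gripper_force: 6.0
```

servo_tool(steps=[{"tx": 0.1,"ty": -0.01,"tz": 0,"yaw": 0,"claw": 0}])

```text
time_s: 17.4
position: [0.6616, 0.0911, 0.1543]
tool_rot: [[-0.997, 0.074, -0.004], [0.074, 0.997, 0.001], [0.004, 0.0, -1.0]]
ft_force: [-12.1, 3.0, 6.7]
grip_width: 0.0
gripper_force: 6.5
```

servo_tool(steps=[{"tx": 0.1,"ty": -0.01,"tz": 0,"yaw": 0,"claw": 0}])

```text
time_s: 17.5
position: [0.6624, 0.091, 0.1543]
tool_rot: [[-0.997, 0.074, -0.004], [0.074, 0.997, 0.001], [0.004, 0.0, -1.0]]
ft_force: [-11.7, 2.1, 6.1]
grip_width: 0.0
gripper_force: 6.9
```

servo_tool(steps=[{"tx": 0.1,"ty": -0.01,"tz": 0,"yaw": 0,"claw": 0}])

```text
time_s: 17.6
position: [0.6632, 0.091, 0.1542]
tool_rot: [[-0.997, 0.074, -0.005], [0.074, 0.997, 0.001], [0.005, 0.0, -1.0]]
ft_force: [-14.6, 1.5, 5.9]
grip_width: 0.0001
gripper_force: 7.3
```

servo_tool(steps=[{"tx": 0.1,"ty": -0.01,"tz": 0,"yaw": 0,"claw": 0}])

```text
time_s: 17.7
position: [0.664, 0.0909, 0.1541]
tool_rot: [[-0.997, 0.074, -0.005], [0.074, 0.997, 0.001], [0.006, 0.0, -1.0]]
ft_force: [-13.4, 2.2, 6.1]
grip_width: -0.0002
gripper_force: 7.8
```

servo_tool(steps=[{"tx": 0.1,"ty": -0.01,"tz": 0,"yaw": 0,"claw": 0}])

```text
time_s: 17.8
position: [0.6648, 0.0908, 0.154]
tool_rot: [[-0.997, 0.074, -0.006], [0.074, 0.997, 0.001], [0.006, 0.0, -1.0]]
ft_force: [-15.3, 1.5, 5.8]
grip_width: 0.0001
gripper_force: 8.3
```

Run:
```python
from h import *
p,d=grab('side','s5'); c=p[150:280,100:270,::-1]; cv2.imwrite('pics/c5.png',cv2.resize(c,None,fx=4.5,fy=4.5,interpolation=cv2.INTER_CUBIC))
s=env.observe();print(s['position'],s['ft_force'])
```

```text
[0.66487136 0.09079316 0.15395272] [-14.54833837   1.12395004   6.41541162]
```

View pics/c5.png

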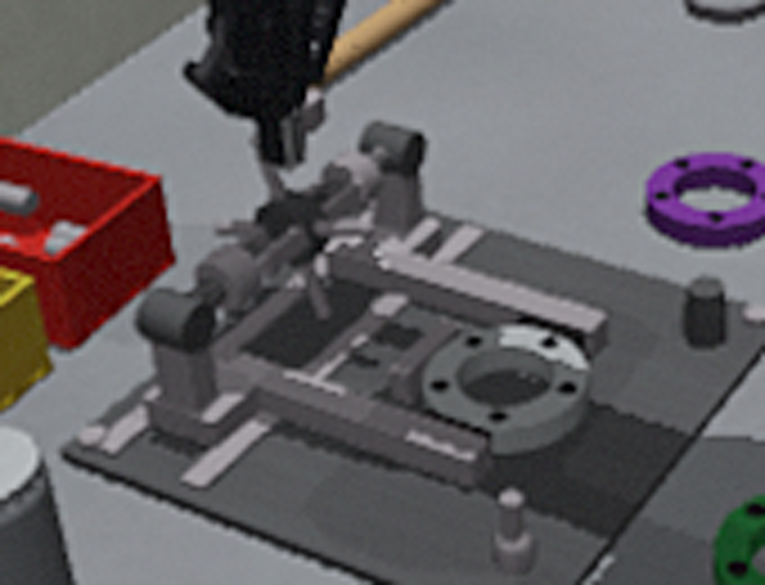

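The pads now touch the spacer on both sides (crop (490,440) and (585,330)), and the ring is still at the stop. A few more small steps to a firm, snug force.

servo_tool(steps=[{"tx": 0.1,"ty": -0.01,"tz": 0,"yaw": 0,"claw": 0},{"tx": 0.1,"ty": -0.01,"tz": 0,"yaw": 0,"claw": 0}])

```text
time_s: 18.05
position: [0.6663, 0.0907, 0.1538]
tool_rot: [[-0.997, 0.073, -0.008], [0.073, 0.997, 0.001], [0.008, 0.0, -1.0]]
ft_force: [-16.5, 0.9, 5.3]
grip_width: -0.0001
gripper_force: 9.3
```

servo_tool(steps=[{"tx": 0.1,"ty": -0.01,"tz": 0,"yaw": 0,"claw": 0}])

```text
time_s: 18.15
position: [0.6671, 0.0907, 0.1536]
tool_rot: [[-0.997, 0.073, -0.009], [0.073, 0.997, 0.001], [0.009, 0.0, -1.0]]
ft_force: [-18.7, 3.0, 5.4]
grip_width: -0.0002
gripper_force: 9.8
```

servo_tool(steps=[{"tx": 0.1,"ty": -0.01,"tz": 0,"yaw": 0,"claw": 0}])

```text
time_s: 18.25
position: [0.6679, 0.0906, 0.1535]
tool_rot: [[-0.997, 0.073, -0.009], [0.073, 0.997, 0.001], [0.009, 0.0, -1.0]]
ft_force: [-18.3, 1.4, 5.7]
grip_width: 0.0001
gripper_force: 10.3
```

That is 19 N and rising steadily, which is snug. I'll back away, clear the view and check.

servo_tool(steps=[{"tx": -0.3,"ty": 0.02,"tz": 0,"yaw": 0,"claw": 0},{"tx": -0.8,"ty": 0.06,"tz": 0,"yaw": 0,"claw": 0},{"tx": -1.5,"ty": 0.11,"tz": 0,"yaw": 0,"claw": 0},{"tx": -1.5,"ty": 0.11,"tz": 1,"yaw": 0,"claw": 0},{"tx": 0,"ty": 0,"tz": 3,"yaw": 0,"claw": 0},{"tx": -1,"ty": 1,"tz": 4,"yaw": 0,"claw": 0},{"tx": -3,"ty": 3,"tz": 2,"yaw": 0,"claw": 0},{"tx": -3,"ty": 3.2,"tz": 0,"yaw": 0,"claw": 0},{"tx": -3,"ty": 3.2,"tz": 0,"yaw": 0,"claw": 0},{"tx": -3,"ty": 3.2,"tz": 0,"yaw": 0,"claw": 0},{"tx": -3,"ty": 3.2,"tz": 0,"yaw": 0,"claw": 0},{"tx": -3,"ty": 3.2,"tz": 0,"yaw": 0,"claw": 0},{"tx": -2,"ty": 2.2,"tz": 0,"yaw": 0,"claw": 0},{"tx": -1,"ty": 1,"tz": 0,"yaw": 0,"claw": 0},{"tx": 0,"ty": 0,"tz": 0,"yaw": 0,"claw": 0}])

```text
time_s: 19.75
position: [0.4094, 0.3254, 0.2538]
tool_rot: [[-0.997, 0.072, 0.001], [0.072, 0.997, 0.0], [-0.001, 0.001, -1.0]]
ft_force: [1.0, -0.3, 0.1]
grip_width: -0.0
gripper_force: 0.0
```

Run:
```python
from h import *
p,_=grab('top','t6'); c=p[112:240,152:288,::-1]; cv2.imwrite('pics/c6.png',cv2.resize(c,None,fx=4.6,fy=4.6,interpolation=cv2.INTER_CUBIC))
```

```text
(no output)
```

View pics/c6.png

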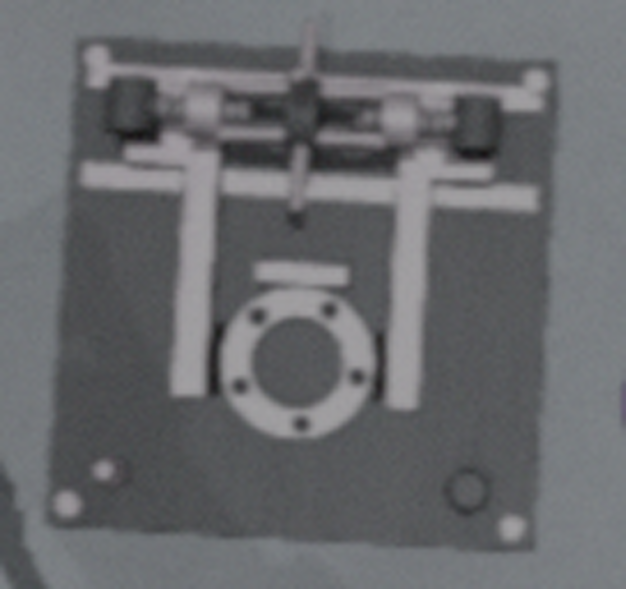

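Both pads touch the ring (crop (218,360) and (378,365)), and the bolts and socket are where they were. I'll check the line between ring and stop numerically.

Run:
```python
from h import *
z=np.load('fix.npz');R,o=z['R'],z['o']
ps=np.mean([env.get_image('top')[0].astype(float).mean(2) for _ in range(8)],0).astype(np.float32)
xs=np.arange(-.118,.024,.002)
prof=[]
for x in xs:
  v=[]
  for y in np.arange(-.006,.0061,.002):
    u=px('top',np.r_[o+R@[x,y],.031]); v.append(cv2.remap(ps,np.float32([[u[0]]]),np.float32([[u[1]]]),cv2.INTER_LINEAR)[0,0])
  prof.append(np.mean(v))
print([(round(x*1000),int(p)) for x,p in zip(xs,prof)])
```

```text
[(-118, 85), (-116, 85), (-114, 85), (-112, 86), (-110, 86), (-108, 86), (-106, 85), (-104, 86), (-102, 97), (-100, 112), (-98, 134), (-96, 131), (-94, 122), (-92, 110), (-90, 110), (-88, 117), (-86, 131), (-84, 137), (-82, 133), (-80, 109), (-78, 92), (-76, 83), (-74, 85), (-72, 85), (-70, 86), (-68, 86), (-66, 86), (-64, 86), (-62, 86), (-60, 86), (-58, 87), (-56, 86), (-54, 87), (-52, 87), (-50, 87), (-48, 87), (-46, 87), (-44, 87), (-42, 87), (-40, 87), (-38, 87), (-36, 87), (-34, 87), (-32, 86), (-30, 86), (-28, 85), (-26, 82), (-24, 90), (-22, 108), (-20, 138), (-18, 150), (-16, 156), (-14, 158), (-12, 158), (-10, 158), (-8, 157), (-6, 153), (-4, 144), (-2, 132), (0, 137), (2, 147), (4, 155), (6, 157), (8, 156), (10, 153), (12, 141), (14, 124), (16, 100), (18, 89), (20, 84), (22, 84)]
```

```bash
cat > m.py <<'E'
from h import *
from scipy.optimize import least_squares
z=np.load('fix.npz');R,o=z['R'],z['o']
def samp(im,x,y,h):
  q=np.array([px('top',np.r_[o+R@[a,b],h]) for a,b in zip(x,y)],np.float32)
  return cv2.remap(im,q[:,:1].copy(),q[:,1:].copy(),cv2.INTER_CUBIC)[:,0]
def edge(im,cx,cy,dx,dy,a,b,h):
  t=np.arange(a,b,.0005); v=cv2.GaussianBlur(samp(im,cx+t*dx,cy+t*dy,h)[None],(0,0),1)[0]
  g=np.abs(np.gradient(v)); i=g.argmax(); w=slice(max(0,i-4),i+5); return (t[w]*g[w]).sum()/g[w].sum()
def ring(im,cx,cy,r,lo,hi,h=.03):
  P=[]
  for A in np.radians(np.arange(lo,hi,6)):
    e=edge(im,cx,cy,np.cos(A),np.sin(A),r-.006,r+.006,h); P.append([cx+e*np.cos(A),cy+e*np.sin(A)])
  P=np.array(P); s=least_squares(lambda p:np.hypot(*(P-p[:2]).T)-p[2],[cx,cy,r],loss='soft_l1',f_scale=.0005); return np.round(s.x*1000,2)
def block(im):
  ys=np.arange(-.022,.023,.004)
  return [round(1000*np.median([edge(im,x,y,1,0,-.006,.006,.032) for y in ys])+1000*x,2) for x in (0,.014)]
if __name__=='__main__':
  a=cv2.imread('pics/t0.png').astype(np.float32).mean(2)
  b=np.mean([env.get_image('top')[0].astype(np.float32).mean(2) for _ in range(8)],0)
  print('t0 bore',ring(a,-.1009,-.0035,.03,0,360),'outer',ring(a,-.1009,-.0035,.05,0,360),'block',block(a))
  print('now bore',ring(b,-.05,-.001,.03,0,360),'outer rear',ring(b,-.05,-.001,.05,130,230),'block',block(b))
E
python3 m.py
```

```text
Traceback (most recent call last):
  File "m.py", line 21, in <module>
    print('t0 bore',ring(a,-.1009,-.0035,.03,0,360),'outer',ring(a,-.1009,-.0035,.05,0,360),'block',block(a))
                                                                                                    ~~~~~^^^
  File "m.py", line 17, in block
    return [round(1000*np.median([edge(im,x,y,1,0,-.006,.006,.032) for y in ys])+1000*x,2) for x in (0,.014)]
                                  ~~~~^^^^^^^^^^^^^^^^^^^^^^^^^^^^
  File "m.py", line 8, in edge
    t=np.arange(a,b,.0005); v=cv2.GaussianBlur(samp(im,cx+t*dx,cy+t*dy,h)[None],(0,0),1)[0]
                                               ~~~~^^^^^^^^^^^^^^^^^^^^^^
  File "m.py", line 5, in samp
    q=np.array([px('top',np.r_[o+R@[a,b],h]) for a,b in zip(x,y)],np.float32)
                ~~^^^^^^^^^^^^^^^^^^^^^^^^^^
  File "h.py", line 13, in px
    m,f=cam(n); c=np.linalg.inv(m['T'])@np.append(P,1); return f*c[0]/c[2]+m['cx'],f*c[1]/c[2]+m['cy']
        ~~~^^^
  File "h.py", line 4, in cam
    m=env.camera_model(n); return m, 192/np.tan(np.radians(m['fovy']/2))
ValueError: time passes only in moves, steps and waits
```

```bash
sed -i 's/^def cam/import functools\n@functools.cache\ndef cam/' h.py; sed -i 's/zip(x,y)\]/zip(np.broadcast_to(x,len(x)),np.broadcast_to(y,len(x)))]/' m.py; python3 m.py 2>&1 | tail -4
```

```text
t0 bore [-100.6    -3.61   29.76] outer [-100.31   -3.44   49.87] block [np.float64(0.02), np.float64(13.81)]
now bore [-50.87   0.73  29.72] outer rear [-49.66   0.89  50.56] block [np.float64(-1.64), np.float64(14.0)]
```

The ring centre measures −50.3 to −50.9 mm, against a nominal −50 mm. Within measuring error that is home, which agrees with the firm stall at the stop. Handing in.

```bash
python3 -c "
from rig import env
print(env.close_job())"
```

```text
the job is handed in; nothing more can be done
None
```

I handed the job in at about 20 s: the spacer lies flat at the stop block (pushed to a firm stall; the last picture puts it within about 1 mm of it), and both jaws hold it snugly, with about 19 N on the star at the end.

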